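# Knock out a fossil cast and slide it in until the scan stage's limit switch trips

## Task

Press the paddle of the casting mould fully down so that its knockout rod lifts the plaster cast out of the pocket, then set the cast flat, relief up, on the open end of the scan stage, lined up with the channel and short of the roller arm, and let go of it. Slide it into the channel until it swings the limit switch's roller arm far enough to trip the switch, without driving the arm to the end of its swing, and leave it there holding the switch tripped. Do not disturb the other things on the table.

Things in the scene. Friction and masses are not known exactly. Their poses are not given: they have to be found in the camera images.
- cast: The plaster cast: off-white block 70 (x) by 44 (y) by 28 mm high, shallow ammonite relief (3 mm high, 38 mm across) on top; about 0.16 kg. Origin at the centre of its underside, z up; either x end may lead. It starts in the mould's pocket, top flush with the mould's, and cannot be gripped until it is knocked up.
- mould: Casting mould, fixed: grey-topped aluminium block 120 (x) by 96 (y) by 60 mm high. Origin on the table under the centre of its pocket; z up; the paddle is on its -x side, roughly towards the robot; pivot at x = -72 mm, 45 mm above the table, along y.
- mould_pocket (a point): Centre of the pocket's mouth, in the mould's top (60 mm above the table). Pocket 72 (mould's x) by 46 mm, 28 mm deep. The knockout rod (steel, 24 mm across) in its floor lifts the cast by 80 mm per radian of the paddle: 20 mm at full press, so that 20 mm of the cast then stands clear above the block.
- paddle_pad (a point): Centre of the top of the paddle's black rubber pad (36 by 46 mm), 152 mm from the pocket's centre on the mould's -x side, 61 mm above the table at the start. Pressed fully it swings down by about 21 mm about the paddle's pivot. It needs some 6 to 10 N, and stays where it is left, holding the cast up.
- stage: Scan stage, fixed: grey plate 260 (x) by 130 (y) by 10 mm thick. Origin on the table under its centre, z up. The channel runs along +x, roughly away from the robot. A black scan camera, 60 mm high above the table, stands beside the channel at -y, x = 55 to 105 mm. A grey limit switch, 42 mm high, stands beside it at +y, arm pivot at x = 58, y = 50 mm.
- stage_lay (a point): Where to lay the cast: top of the stage's plate (10 mm above the table) at x = -80 mm on the middle line of the open end, clear of the walls and roller. Two dark steel side walls, 20 mm high above the plate, flare in from x = -50 to -20 mm and then stand 50 mm apart up to x = 105 mm. Axes as the stage's.
- roller (a point): Centre of the black roller (16 mm across, 21 mm tall, upright axis, 11 to 32 mm above the plate) hung from the end of the switch's thin steel arm, 33 mm above the plate, 45 mm long. At rest it is at x = 47, y = 6 mm in the stage's frame, in mid channel: a block pushed along +x meets it with its leading face at x = 39 mm.
- switch (a joint): Swing of the roller arm in rad: 0 at rest, growing as the roller is pushed along the stage's +x. Light spring (about 0.3 N at the roller) that does not push the cast back. Trips at 0.45 (cast's origin at stage x = 24 mm); end of swing 1.2; more than 0.95 (cast's origin at x = 44 mm) is too far. Good is 0.6 to 0.8.
- paddle (a joint): Paddle angle in rad: 0 as at the start, 0.26 at its stop (fully down). The rod is up for this job from 0.21 on.
- jar: Bystander: amber jar, 44 mm across, 62 mm high; origin under its centre.
- loupe: Bystander: dark ring-shaped loupe, 44 mm across, 14 mm high; origin under its centre.
- scale_bar: Bystander: black photo scale bar with white marks, 90 by 16 by 10 mm; origin under its centre.
- brush: Bystander: brush with a wooden handle, 160 mm long, lying flat.
- caliper: Bystander: steel caliper, 170 mm long, lying flat.
- ammonite: Bystander: brown ammonite, 72 mm across, 18 mm high.
Things that resemble listed ones, but are neither listed nor needed, are in the scene too. Leave any blue look-alike of the cast alone.

How it is judged:
By the outcome, as a careful person would: the job done as asked, in the order asked, and still so for the second after the job is handed in, with the robot touching nothing.
It also fails if it takes over 72 s, if anything falls off the work surface, if the arm or the gripper's body presses on something with over 40 N, if the wrist force passes 120 N, or if a joint passes its speed limit or range.

## Robot

A 7-joint arm with a two-finger parallel gripper is mounted at the origin on the work surface. World frame = base frame: x ahead of the robot, y to its left, z up, the work surface at z = 0. Lengths are in m, angles in rad, forces in N, time in s.
With the tool pointing down it reaches from about 0.425 to 0.925 m from the base axis. Payload 6.8 kg.
Tool frame: the origin (TCP) lies at the very end of the fingers, on their centre line; the grasp point (between the pads) lies bot.tcp_to_grasp behind it (bot.tcp_to_grasp is the distance from the TCP to the grasp point, in m); z points along the fingers, y is the line along which they close (so a half turn about z gives the same grasp; the last joint's range is limited). The gripper opens to 85 mm and grips with 20 to 120 N. Pads are 22 mm wide; open, the fingers measure 114 mm over their backs; the gripper's body (76 mm by 85 mm) begins 54 mm behind the grasp point. The pads swing forward as they close: fully open they stand 13 mm farther back than shut.
Start: joints at [1.077, 0.477, 0.022, 1.555, -0.011, 1.109, -0.083], TCP at [0.254, -0.625, 0.231] pointing down, gripper open.
Joint ranges: [-2.96, 2.96], [-0.34, 2.1], [-1.41, 1.46], [0.24, 2.44], [-1.37, 4.51], [0.17, 1.92], [-2.96, 2.96]. Speed limits (rad/s): [2.39, 2.39, 3.14, 3.14, 3.14, 3.14, 3.14].

## Interface

Orientations are given as a unit quaternion [w, x, y, z].
In Python, from station import bot gives the robot as it stands.
- The arm moves only by the tool servo_tool, never from a script. Its argument "motion" is a list that holds one entry, the list of rows, each a list of 7 numbers: the shift along the tool's x, y, z in m, then the turn, a rotation vector about the tool's x, y, z in units of 5 degrees (1.0 is 5 degrees), then the opening, from 0 (shut) to 1 (fully open). A call has 1 to 20 rows; each row is the pose to reach, as a shift and turn from the pose commanded when the call began, along the tool's axes at that moment; what a row does not reach only later rows make up. A row lasts 1/12 s, in which the tool goes at most 41.7 mm and 7.16 degrees, less where a joint would pass 70% of its speed; a pose out of reach is approached as far as the arm can. A call with a gripper value outside its range is refused whole. The fingers move at their own pace and stop on an object; "grip_force" is the grip in N (left out, the last holds). Time passes only in rows, so rows that repeat a pose let the fingers close. It gives the time, the measured TCP pose, the force, the opening and the grip force at its end, in the units of the state.
- bot.get_obs(): the state, without advancing time (a new reading comes with each control period).
- bot.read_camera(name): name is "side" or "top" or "wrist"; returns a dict with "img" (480x640x3 uint8, red, green, blue), "K" (3x3 intrinsics, pixels), "pose" (4x4, takes a point from camera to world coordinates). Camera axes: x right, y down, z forward; pixel columns grow to the right and rows downward; lengths in m; the calibration is good to about 2 mm. A picture is of the moment at which its call begins. There is no depth.
- bot.hand_in(): hands the job in; it is judged then, once.
The state is a dict: "t": time; "q": joint angles; "joint_vel": joint speeds; "joint_torque": joint torques, N m; "eef_pos": TCP position; "tool_rot": TCP orientation; "contact_force": force on the tool from outside, world axes, zero at the start; "torque": the same for the moment, N m; "gripper_width": opening from 0.0 (shut) to 1.0 (fully open); "grasp_force": force on a finger pad.
Only numpy, scipy, OpenCV 4.12 (cv2) and the standard library are available. Lean on these libraries where they do the work, as an engineer would, in place of code of your own. Each camera call takes 0.05 s, during which the arm holds its last target. There are 200 camera calls.

## Working session

There is one attempt and no reset: what is moved stays moved. The work goes in short steps, Python scripts to look and compute and a tool call to move; the robot and the scene stay as the last step left them, time stands still between calls to the robot, and variables do not carry over. Pictures are saved under pics/ and viewed, at most 10 in all, crops included, and the job is handed in when it is done.

Besides the shell and the picture viewer there is one more tool, called after ">>>" in YAML: its name, and indented under it one key for each argument. servo_tool: Moves the arm, as the interface text tells. Its arguments: {"type":"object","properties":{"motion":{"type":"array"},"grip_force":{"type":"number"}},"required":["motion"]}

```bash
mkdir -p pics; python3 - <<'E'
from station import bot
import cv2,pickle
d={n:bot.read_camera(n) for n in("top","side")}
pickle.dump(d,open("c0.pkl","wb"))
for n in d:
    cv2.imwrite(f"pics/{n}0.png",d[n]["img"][:,:,::-1]); print(n,d[n]["K"].tolist(),d[n]["pose"].round(3).tolist())
o=bot.get_obs();print(o,bot.tcp_to_grasp)
E
```

```text
top [[597.0764335339572, 0.0, 324.8369268673552], [0.0, 597.0764335339572, 239.64634627680798], [0.0, 0.0, 1.0]] [[-0.003, -0.996, 0.092, 0.445], [-1.0, 0.004, 0.006, -0.015], [-0.007, -0.092, -0.996, 1.401], [0.0, 0.0, 0.0, 1.0]]
side [[539.0789966064432, 0.0, 328.5529024889562], [0.0, 539.0789966064432, 245.74346930808852], [0.0, 0.0, 1.0]] [[-0.945, -0.266, 0.193, 0.338], [-0.328, 0.732, -0.597, 0.698], [0.018, -0.627, -0.778, 0.961], [0.0, 0.0, 0.0, 1.0]]
{'t': 0.1, 'q': array([ 1.07689402,  0.47771652,  0.02233714,  1.55633234, -0.01148118,
        1.10932427, -0.08309703]), 'joint_vel': array([-4.46569169e-04, -1.14936680e-03,  3.06833563e-03, -7.13329534e-04,
        8.92359614e-04, -1.49222479e-03,  6.75899168e-05]), 'joint_torque': array([ 4.52722481e-03, -5.97766864e+01,  1.61367193e+00, -2.81952953e+01,
        1.28666684e-02,  5.00984519e-03, -3.40894996e-05]), 'eef_pos': array([ 0.25379215, -0.62489735,  0.23043201]), 'tool_rot': array([-7.95258936e-04,  9.81448361e-01,  1.91724885e-01, -2.23780946e-04]), 'contact_force': array([-0.90207556,  0.05833317,  0.04795426]), 'torque': array([ 0.02148417,  0.02212598, -0.01034973]), 'grasp_force': 0.0, 'gripper_width': 1.0002760152042938} 0.0187
```

View pics/top0.png

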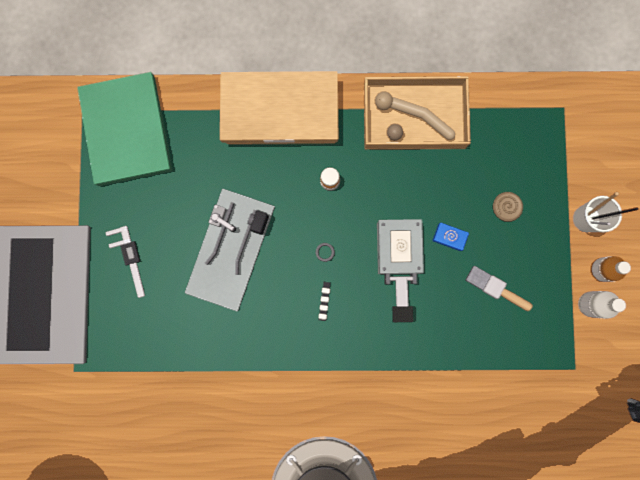

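View pics/side0.png

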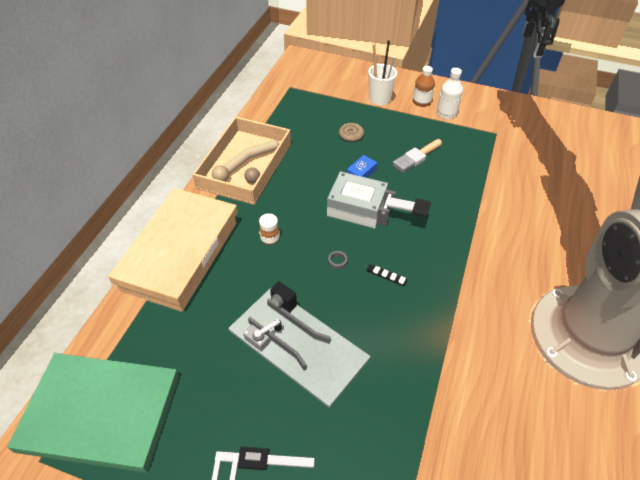

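The top view shows the mould at about (401,246) with the cast in its pocket, its pad at (403,314), and the stage at (230,250), with its open end at the lower left. The side view agrees with this. Next I measure them by mask.

```bash
cat > h.py <<'E'
import numpy as np,cv2
def ray(c,uv):
    d=c["pose"][:3,:3]@np.linalg.inv(c["K"])@np.array([uv[0],uv[1],1.]); return c["pose"][:3,3],d
def onz(c,uv,z):
    o,d=ray(c,uv); return o+d*(z-o[2])/d[2]
def proj(c,p):
    q=c["K"]@(c["pose"][:3,:3].T@(np.asarray(p)-c["pose"][:3,3])); return q[:2]/q[2]
def two(c1,u1,c2,u2):
    A=[];b=[]
    for c,u in((c1,u1),(c2,u2)):
        o,d=ray(c,u); d/=np.linalg.norm(d); P=np.eye(3)-np.outer(d,d); A.append(P); b.append(P@o)
    return np.linalg.lstsq(np.vstack(A),np.hstack(b),rcond=None)[0]
def blob(m,box):
    x0,y0,x1,y1=box; z=np.zeros(m.shape,np.uint8); z[y0:y1,x0:x1]=m[y0:y1,x0:x1]*255
    cs,_=cv2.findContours(z,cv2.RETR_EXTERNAL,cv2.CHAIN_APPROX_NONE); return max(cs,key=cv2.contourArea)
def rect(c,cn,z):
    P=np.array([onz(c,p,z)[:2] for p in cn[:,0].astype(float)])*1000
    return cv2.minAreaRect(P.astype(np.float32))
E
python3 - <<'E'
import pickle;from h import *
d=pickle.load(open("c0.pkl","rb"));t=d["top"];I=t["img"].astype(int);r,g,b=I[...,0],I[...,1],I[...,2]
S=np.ptp(I,axis=2); 
print("cast",rect(t,blob((r>190)&(S<60),(385,225,420,270)),.060))
print("mould",rect(t,blob((r>85)&(S<40),(370,212,432,280)),.060))
print("pad",rect(t,blob((r<50)&(g<45),(385,304,420,328)),.061))
st=blob((r>95)&(S<40),(175,180,285,320)); print("stage",rect(t,st,.010))
cv2.imwrite("pics/s.png",cv2.resize(t["img"][180:320,175:285,::-1],None,fx=4,fy=4,interpolation=cv2.INTER_CUBIC))
s=d["side"];J=s["img"].astype(int);S2=np.ptp(J,axis=2)
c=blob((J[...,0]>190)&(S2<60),(325,170,385,210)); print("side cast",rect(s,c,.060))
st=blob((J[...,0]>95)&(S2<40),(225,280,375,405)); print("side stage",rect(s,st,.010))
E
```

```text
cast ((553.3558349609375, -176.97329711914062), (42.82541275024414, 68.13548278808594), 89.2210922241211)
mould ((546.8282470703125, -175.36465454101562), (103.03956604003906, 135.38284301757812), 89.79326629638672)
pad ((414.4141845703125, -170.928955078125), (1.9731452465057373, 4.99454927444458), 26.120248794555664)
stage ((552.2344970703125, 218.6449737548828), (136.10086059570312, 261.8659973144531), 71.06051635742188)
side cast ((551.9238891601562, -174.23757934570312), (116.7724609375, 92.72261810302734), 0.5127543807029724)
side stage ((551.25927734375, 220.06314086914062), (133.42376708984375, 262.22247314453125), 70.89666748046875)
```

View pics/s.png

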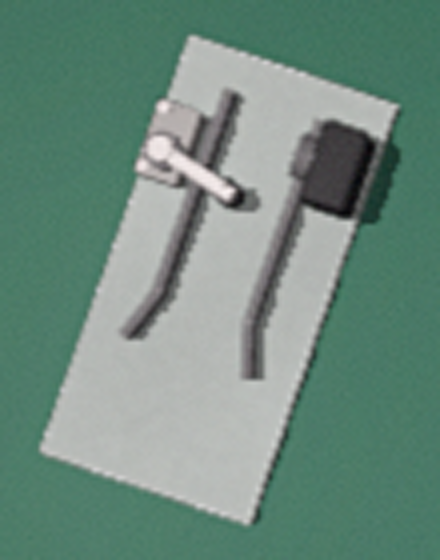

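The crop shows the stage corners at (190,37), (398,105), (252,522) and (42,452). The open end is at the lower left, and the roller is at about (235,197). I'll refine these corners and the cast and pad.

```bash
python3 - <<'E'
import pickle;from h import *
d=pickle.load(open("c0.pkl","rb"));t=d["top"];s=d["side"]
gr=cv2.cvtColor(t["img"],cv2.COLOR_RGB2GRAY)
def sub(g,p,w): 
    p=np.array(p,np.float32).reshape(-1,1,2); return cv2.cornerSubPix(g,p.copy(),(w,w),(-1,-1),(3,50,.01))[:,0]
sc=sub(gr,[(x/4+174.6,y/4+179.6) for x,y in((190,37),(398,105),(252,522),(42,452))],4)
P=np.array([onz(t,p.astype(float),.010)[:2] for p in sc])*1000
print(P.round(1).tolist(),"c",P.mean(0).round(1))
print("len",[np.linalg.norm(P[i]-P[i-1]).round(1) for i in range(4)])
a=(P[0]+P[1]-P[2]-P[3]);print("yaw",np.degrees(np.arctan2(a[1],a[0])))
I=t["img"].astype(int);V=I.max(2);S=np.ptp(I,axis=2)
pd=blob((V<60)&(S<22),(385,300,422,330));print("pad",rect(t,pd,.061),cv2.boundingRect(pd))
c=blob((I[...,0]>170)&(S<50)&(I[...,0]-I[...,2]>8),(385,225,420,270));print("cast",rect(t,c,.060),cv2.boundingRect(c))
m=rect(t,blob((I[...,0]>85)&(S<40),(370,215,432,272)),.060);print(m)
J=s["img"].astype(int);V=J.max(2);S=np.ptp(J,axis=2)
c=blob((J[...,0]>195)&(S<60),(338,178,379,206));print("side cast",rect(s,c,.060))
pd=blob((V<70)&(S<30),(408,192,435,228));print("side pad",cv2.boundingRect(pd),cv2.minAreaRect(pd))
print(I[314,385:420].tolist()[::3])
E
```

```text
[[696.0, 235.4], [652.7, 112.7], [408.2, 198.0], [451.2, 320.5]] c [552.  216.6]
len [np.float64(259.2), np.float64(130.1), np.float64(258.9), np.float64(129.8)]
yaw -19.20723888399188
pad ((402.4585266113281, -180.1032257080078), (44.85612487792969, 33.149166107177734), 89.82037353515625) (393, 306, 21, 16)
cast ((553.3419189453125, -177.6903533935547), (44.901214599609375, 67.7502212524414), 89.76189422607422) (391, 231, 21, 31)
((555.77880859375, -175.400146484375), (103.0409927368164, 117.47600555419922), 89.78805541992188)
side cast ((549.7781982421875, -172.13763427734375), (95.13067626953125, 88.93165588378906), 18.52007293701172)
side pad (408, 199, 23, 29) ((418.6037902832031, 212.38681030273438), (19.505197525024414, 26.785306930541992), 15.945395469665527)
[[64, 113, 96], [65, 111, 92], [61, 111, 94], [52, 49, 47], [50, 44, 47], [55, 55, 47], [50, 48, 47], [54, 53, 51], [52, 53, 51], [48, 50, 45], [29, 60, 48], [55, 108, 89]]
```

>>> servo_tool:
  motion:
    - [[0.03,-0.035,0.008,0,0,0.5,0],[0.06,-0.07,0.016,0,0,1,0],[0.09,-0.105,0.024,0,0,1.5,0],[0.12,-0.14,0.032,0,0,2,0],[0.15,-0.175,0.04,0,0,2.5,0],[0.18,-0.21,0.048,0,0,3,0],[0.21,-0.245,0.056,0,0,3.5,0],[0.24,-0.28,0.064,0,0,4,0],[0.27,-0.315,0.072,0,0,4.36,0],[0.29,-0.34,0.08,0,0,4.36,0],[0.3054,-0.3573,0.08,0,0,4.36,0],[0.3054,-0.3573,0.08,0,0,4.36,0],[0.3054,-0.3573,0.08,0,0,4.36,0],[0.3054,-0.3573,0.08,0,0,4.36,0],[0.3054,-0.3573,0.08,0,0,4.36,0],[0.3054,-0.3573,0.08,0,0,4.36,0]]

```text
t: 1.43
eef_pos: [0.4021, -0.1808, 0.1513]
tool_rot: [0.0, 1.0, 0.001, -0.0]
contact_force: [-0.4, -0.5, 0.0]
gripper_width: 0.002
grasp_force: 0.0
```

>>> servo_tool:
  motion:
    - [[0,0.0,0.03,0,0,0,0],[0,0.0,0.06,0,0,0,0],[0,0.0,0.08,0,0,0,0],[0,0,0.086,0,0,0,0],[0,0,0.089,0,0,0,0],[0,0,0.091,0,0,0,0],[0,0,0.093,0,0,0,0],[0,0,0.095,0,0,0,0],[0,0,0.097,0,0,0,0],[0,0,0.099,0,0,0,0],[0,0,0.1,0,0,0,0],[0,0,0.101,0,0,0,0],[0,0,0.102,0,0,0,0],[0,0,0.103,0,0,0,0],[0,0,0.104,0,0,0,0],[0,0,0.105,0,0,0,0],[0,0,0.106,0,0,0,0],[0,0,0.106,0,0,0,0]]

```text
t: 2.93
eef_pos: [0.4005, -0.1802, 0.0462]
tool_rot: [0.0, 1.0, 0.002, -0.002]
contact_force: [-6.6, -0.6, 5.0]
gripper_width: 0.001
grasp_force: 3.3
```

>>> servo_tool:
  motion:
    - [[0,0,0.001,0,0,0,0],[0,0,0.0015,0,0,0,0],[0,0,0.002,0,0,0,0],[0,0,0.0025,0,0,0,0],[0,0,0.003,0,0,0,0],[0,0,0.003,0,0,0,0]]

```text
t: 3.43
eef_pos: [0.4005, -0.1802, 0.0433]
tool_rot: [0.0, 1.0, 0.002, -0.002]
contact_force: [-6.4, -0.4, 5.7]
gripper_width: -0.001
grasp_force: 3.6
```

>>> servo_tool:
  motion:
    - [[0,0,0.0005,0,0,0,0],[0,0,0.001,0,0,0,0],[0,0,0.0015,0,0,0,0],[0,0,0.002,0,0,0,0],[0,0,0.002,0,0,0,0]]

```text
t: 3.85
eef_pos: [0.4006, -0.1803, 0.0417]
tool_rot: [0.0, 1.0, 0.002, -0.002]
contact_force: [-8.5, 1.2, 13.5]
gripper_width: 0.0
grasp_force: 7.3
```

>>> servo_tool:
  motion:
    - [[0,0,0.0005,0,0,0,0],[0,0,0.0008,0,0,0,0],[0,0,0.0008,0,0,0,0]]

```text
t: 4.1
eef_pos: [0.4006, -0.1803, 0.0414]
tool_rot: [0.0, 1.0, 0.002, -0.001]
contact_force: [-10.8, 2.3, 21.3]
gripper_width: -0.001
grasp_force: 11.8
```

>>> servo_tool:
  motion:
    - [[0,0,-0.01,0,0,0,0],[0,0,-0.03,0,0,0,0],[0,0,-0.06,0,0,0,0],[0,0,-0.09,0,0,0,0.2],[0,0,-0.12,0,0,0,0.5],[0.03,0,-0.14,0,0,0,0.8],[0.05,0,-0.14,0,0,0,1],[0.05,0,-0.14,0,0,0,1],[0.05,0,-0.14,0,0,0,1],[0.05,0,-0.14,0,0,0,1]]

```text
t: 4.93
eef_pos: [0.4519, -0.1794, 0.18]
tool_rot: [0.0, 1.0, 0.002, 0.0]
contact_force: [-0.0, -0.0, -0.3]
gripper_width: 0.979
grasp_force: 0.0
```

```bash
python3 - <<'E'
from station import bot
import cv2,pickle,numpy as np
d={n:bot.read_camera(n) for n in("top","side","wrist")}
pickle.dump(d,open("c1.pkl","wb"))
a=d["wrist"]["img"]; b=cv2.resize(d["side"]["img"][140:260,300:460],(640,480)); c=cv2.resize(d["top"]["img"][200:320,330:490],(640,480))
cv2.imwrite("pics/m1.png",cv2.resize(np.hstack([a,b]),(800,300))[:,:,::-1])
cv2.imwrite("pics/m1b.png",c[:,:,::-1])
E
```

```text
(no output)
```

View pics/m1.png

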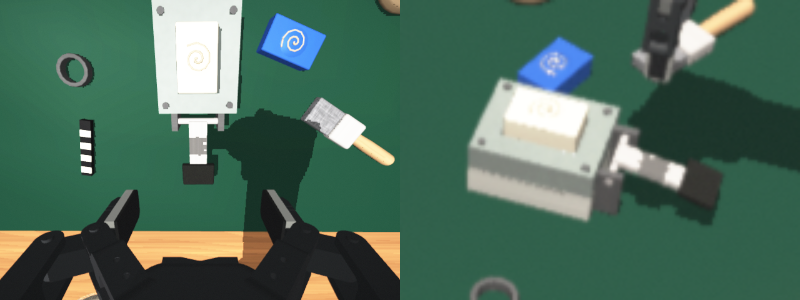

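The paddle is down and the cast stands clear of the block, around (197,55) in the left half (the wrist view). I'll measure the raised cast from the wrist view.

```bash
python3 - <<'E'
import pickle;from h import *
d=pickle.load(open("c1.pkl","rb"));w=d["wrist"];I=w["img"].astype(int)
m=(I[...,0]>200)&(I[...,0]-I[...,2]>8)
c=blob(m,(260,20,370,180));print(cv2.boundingRect(c),rect(w,c,.080))
c=blob(I.max(2)<62,(280,255,350,300));print("pad",cv2.boundingRect(c),rect(w,c,.040))
I=d["top"]["img"].astype(int)
c=blob((I[...,0]>170)&(np.ptp(I,axis=2)<60)&(I[...,0]-I[...,2]>8),(380,215,425,275));print(rect(d["top"],c,.080))
E
```

```text
(299, 67, 38, 47) ((557.23291015625, -177.76785278320312), (27.758668899536133, 24.40499496459961), 0.2690689265727997)
pad (292, 255, 57, 40) ((407.674560546875, -180.0819549560547), (38.441192626953125, 50.619232177734375), 0.3150585889816284)
((555.0550537109375, -177.5927734375), (44.411102294921875, 68.98087310791016), 89.78089141845703)
```

>>> servo_tool:
  motion:
    - [[0.035,0,0,0,0,0,1],[0.07,-0.001,0,0,0,0,1],[0.1026,-0.0014,0,0,0,0,1],[0.1026,-0.0014,0.03,0,0,0,1],[0.1026,-0.0014,0.06,0,0,0,1],[0.1026,-0.0014,0.085,0,0,0,1],[0.1026,-0.0014,0.1,0,0,0,1],[0.1026,-0.0014,0.11,0,0,0,1],[0.1026,-0.0014,0.115,0,0,0,1],[0.1026,-0.0014,0.118,0,0,0,1],[0.1026,-0.0014,0.118,0,0,0,1],[0.1026,-0.0014,0.118,0,0,0,1],[0.1026,-0.0014,0.118,0,0,0,1]]

```text
t: 6.17
eef_pos: [0.5558, -0.1775, 0.0626]
tool_rot: [0.0, 1.0, 0.003, 0.001]
contact_force: [-0.4, -0.3, -0.5]
gripper_width: 1.0
grasp_force: 0.0
```

>>> servo_tool:
  motion:
    - [[0,0,0,0,0,0,0.8],[0,0,0,0,0,0,0.65],[0,0,0,0,0,0,0.55],[0,0,0,0,0,0,0.5],[0,0,0,0,0,0,0.45],[0,0,0,0,0,0,0.4],[0,0,0,0,0,0,0.4],[0,0,0,0,0,0,0.4],[0,0,0,0,0,0,0.4]]
  grip_force: 40

```text
t: 6.92
eef_pos: [0.5553, -0.1767, 0.0616]
tool_rot: [-0.0, 1.0, 0.003, 0.0]
contact_force: [-0.8, 4.5, 3.4]
gripper_width: 0.507
grasp_force: 43.2
```

>>> servo_tool:
  motion:
    - [[0,0,-0.003,0,0,0,0.4],[0,0,-0.008,0,0,0,0.4],[0,0,-0.014,0,0,0,0.4],[0,0,-0.022,0,0,0,0.4],[0,0,-0.035,0,0,0,0.4],[0,0,-0.055,0,0,0,0.4],[0,0,-0.08,0,0,0,0.4],[0,0,-0.1,0,0,0,0.4],[0,0,-0.11,0,0,0,0.4],[0,0,-0.11,0,0,0,0.4],[0,0,-0.11,0,0,0,0.4]]

```text
t: 7.83
eef_pos: [0.555, -0.1777, 0.1717]
tool_rot: [0.0, 1.0, 0.002, 0.0]
contact_force: [0.1, -0.4, -3.3]
gripper_width: 0.507
grasp_force: 42.7
```

```bash
python3 - <<'E'
from station import bot
import numpy as np
from scipy.spatial.transform import Rotation as R
o=bot.get_obs();q=o["tool_rot"];Rm=R.from_quat([q[1],q[2],q[3],q[0]])
yaw=np.radians(-19.2);c=np.array([.552,.2170]);u=np.array([np.cos(yaw),np.sin(yaw)])
lay=c-.08*u
print(o["q"].round(3),lay,o["gripper_width"],o["contact_force"])
M=Rm.as_matrix();print(M.round(4))
T=np.array([[u[0],u[1],0],[u[1],-u[0],0],[0,0,-1]]).T
dr=R.from_matrix(M.T@T).as_rotvec(degrees=True)/5
for z in(.17,.06): print(z,(M.T@(np.r_[lay,z]-o["eef_pos"])).round(4),dr.round(3))
E
```

```text
[ 0.319  0.395 -0.148  1.833  0.072  0.918 -1.428] [0.47644989 0.24330933] 0.507316204492243 [ 0.08749454 -0.37881488 -3.31905612]
[[ 1.0e+00  4.7e-03  6.0e-04]
 [ 4.7e-03 -1.0e+00 -6.0e-04]
 [ 6.0e-04  6.0e-04 -1.0e+00]]
0.17 [-0.0765 -0.4214  0.0014] [ 0.006 -0.008  3.894]
0.06 [-0.0766 -0.4215  0.1114] [ 0.006 -0.008  3.894]
```

>>> servo_tool:
  motion:
    - [[-0.003,-0.02,0,0,0,0.2,0.4],[-0.009,-0.05,0,0,0,0.5,0.4],[-0.015,-0.085,0,0,0,0.8,0.4],[-0.022,-0.12,0,0,0,1.1,0.4],[-0.028,-0.155,0,0,0,1.4,0.4],[-0.034,-0.19,0,0,0,1.8,0.4],[-0.041,-0.225,0,0,0,2.1,0.4],[-0.047,-0.26,0,0,0,2.4,0.4],[-0.054,-0.295,0,0,0,2.8,0.4],[-0.06,-0.33,0,0,0,3.1,0.4],[-0.066,-0.365,0,0,0,3.5,0.4],[-0.072,-0.395,0,0,0,3.8,0.4],[-0.0755,-0.413,0,0,0,3.894,0.4],[-0.0766,-0.4215,0.02,0,0,3.894,0.4],[-0.0766,-0.4215,0.05,0,0,3.894,0.4],[-0.0766,-0.4215,0.08,0,0,3.894,0.4],[-0.0766,-0.4215,0.1,0,0,3.894,0.4],[-0.0766,-0.4215,0.111,0,0,3.894,0.4],[-0.0766,-0.4215,0.111,0,0,3.894,0.4],[-0.0766,-0.4215,0.111,0,0,3.894,0.4]]

```text
t: 9.5
eef_pos: [0.4759, 0.2435, 0.0599]
tool_rot: [0.001, 0.986, -0.167, -0.001]
contact_force: [-0.1, 0.4, -1.0]
gripper_width: 0.504
grasp_force: 42.5
```

```bash
python3 - <<'E'
from station import bot
import cv2,pickle,numpy as np
from h import *
d={n:bot.read_camera(n) for n in("top","side","wrist")}
pickle.dump(d,open("c2.pkl","wb"))
a=d["wrist"]["img"]; b=cv2.resize(d["side"]["img"][270:420,220:420],(640,480))
cv2.imwrite("pics/m2.png",cv2.resize(np.hstack([a,b]),(800,300))[:,:,::-1])
o=bot.get_obs();print(o["eef_pos"],o["tool_rot"].round(4),o["contact_force"])
E
```

```text
[0.4772486  0.24438011 0.06177548] [-8.000e-04  9.860e-01 -1.666e-01  9.000e-04] [ 0.52406322  1.03521376 -1.54508518]
```

View pics/m2.png

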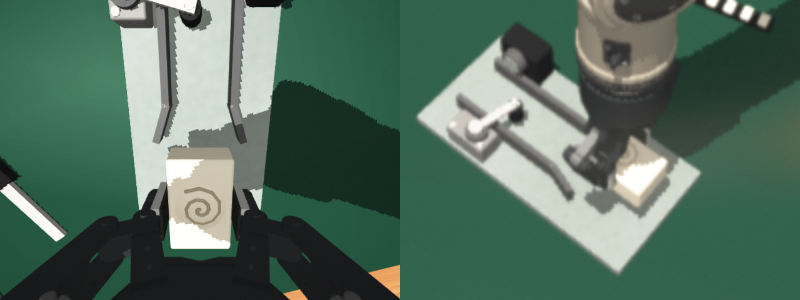

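The wrist view shows the cast held level at about (200,200), in line with the channel mouth at about (201,140). Lowering now.

>>> servo_tool:
  motion:
    - [[0,0,0.01,0,0,0,0.4],[0,0,0.02,0,0,0,0.4],[0,0,0.03,0,0,0,0.4],[0,0,0.034,0,0,0,0.4],[0,0,0.036,0,0,0,0.4],[0,0,0.037,0,0,0,0.4],[0,0,0.038,0,0,0,0.4],[0,0,0.039,0,0,0,0.4],[0,0,0.039,0,0,0,0.4]]

```text
t: 10.4
eef_pos: [0.4764, 0.2439, 0.0216]
tool_rot: [-0.0, 0.986, -0.166, 0.0]
contact_force: [-0.0, 0.3, -1.7]
gripper_width: 0.506
grasp_force: 42.6
```

>>> servo_tool:
  motion:
    - [[0,0,0.0007,0,0,0,0.4],[0,0,0.0014,0,0,0,0.4],[0,0,0.002,0,0,0,0.4],[0,0,0.002,0,0,0,0.4]]

```text
t: 10.73
eef_pos: [0.4764, 0.2439, 0.0195]
tool_rot: [-0.0, 0.986, -0.166, 0.0]
contact_force: [-0.2, 0.6, -1.8]
gripper_width: 0.504
grasp_force: 42.6
```

>>> servo_tool:
  motion:
    - [[0,0,0.0005,0,0,0,0.4],[0,0,0.001,0,0,0,0.4],[0,0,0.0012,0,0,0,0.4],[0,0,0.0012,0,0,0,0.4]]

```text
t: 11.07
eef_pos: [0.4764, 0.2439, 0.0194]
tool_rot: [0.0, 0.986, -0.167, 0.0]
contact_force: [-3.3, -2.2, 11.9]
gripper_width: 0.503
grasp_force: 44.2
```

>>> servo_tool:
  motion:
    - [[0,0,-0.0006,0,0,0,0.5],[0,0,-0.0006,0,0,0,0.55],[0,0,-0.0006,0,0,0,0.65],[0,0,-0.0006,0,0,0,0.8],[0,0,-0.0006,0,0,0,0.8],[0,0,-0.01,0,0,0,0.8],[0,0,-0.03,0,0,0,0.8],[0,0,-0.06,0,0,0,0.8],[-0.03,0,-0.07,0,0,0,0.5],[-0.06,0,-0.07,0,0,0,0],[-0.07,0,-0.07,0,0,0,0],[-0.07,0,-0.07,0,0,0,0],[-0.07,0,-0.07,0,0,0,0],[-0.07,0,-0.07,0,0,0,0]]

```text
t: 12.23
eef_pos: [0.4112, 0.2665, 0.0885]
tool_rot: [-0.0, 0.986, -0.167, 0.0]
contact_force: [0.2, 0.2, -0.0]
gripper_width: -0.001
grasp_force: 0.0
```

```bash
python3 - <<'E'
from station import bot
import cv2,pickle,numpy as np
from h import *
d={n:bot.read_camera(n) for n in("top","side","wrist")}
pickle.dump(d,open("c3.pkl","wb"))
a=d["wrist"]["img"]; b=cv2.resize(d["side"]["img"][270:420,220:420],(640,480))
cv2.imwrite("pics/m3.png",cv2.resize(np.hstack([a,b]),(800,300))[:,:,::-1])
o=bot.get_obs();print(o["eef_pos"],o["tool_rot"].round(4),o["q"].round(3))
I=a.astype(int);w=d["wrist"]
c=blob((I[...,0]>140)&(I[...,0]-I[...,2]>12),(220,60,420,340));r=rect(w,c,.038);print(cv2.boundingRect(c),r)
E
```

```text
[0.41113426 0.26630684 0.0881448 ] [ 1.000e-04  9.859e-01 -1.673e-01  1.000e-04] [-0.481  0.39  -0.266  2.098  0.161  0.672 -2.761]
(300, 124, 45, 53) ((477.44354248046875, 241.88027954101562), (23.8741397857666, 27.840600967407227), 71.86248016357422)
```

View pics/m3.png

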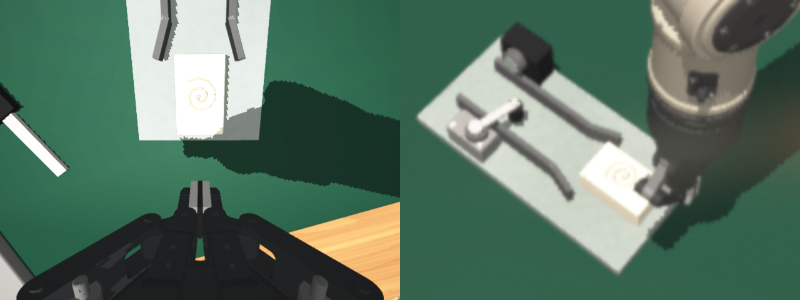

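The cast lies flat and aligned on the open end, and the shut fingers are behind it. I'll lower them and push part of the way first.

>>> servo_tool:
  motion:
    - [[0,0,0.02,0,0,0,0],[0,0,0.045,0,0,0,0],[0,0,0.062,0,0,0,0],[0,0,0.07,0,0,0,0],[0,0,0.07,0,0,0,0],[0.006,0,0.07,0,0,0,0],[0.011,0,0.07,0,0,0,0],[0.015,0,0.07,0,0,0,0],[0.018,0,0.07,0,0,0,0],[0.021,0,0.07,0,0,0,0],[0.025,0,0.07,0,0,0,0],[0.029,0,0.07,0,0,0,0],[0.033,0,0.07,0,0,0,0],[0.037,0,0.07,0,0,0,0],[0.041,0,0.07,0,0,0,0],[0.045,0,0.07,0,0,0,0],[0.049,0,0.07,0,0,0,0],[0.053,0,0.07,0,0,0,0],[0.057,0,0.07,0,0,0,0],[0.06,0,0.07,0,0,0,0]]

```text
t: 14.05
eef_pos: [0.4674, 0.2468, 0.0183]
tool_rot: [0.0, 0.986, -0.167, 0.0]
contact_force: [-1.8, 1.1, 1.8]
gripper_width: 0.001
grasp_force: 1.3
```

>>> servo_tool:
  motion:
    - [[0.004,0,0,0,0,0,0],[0.008,0,0,0,0,0,0],[0.012,0,0,0,0,0,0],[0.016,0,0,0,0,0,0],[0.02,0,0,0,0,0,0],[0.024,0,0,0,0,0,0],[0.028,0,0,0,0,0,0],[0.032,0,0,0,0,0,0],[0.036,0,0,0,0,0,0],[0.04,0,0,0,0,0,0],[0.044,0,0,0,0,0,0],[0.048,0,0,0,0,0,0],[0.052,0,0,0,0,0,0],[0.055,0,0,0,0,0,0],[0.055,0,0,0,0,0,0]]

```text
t: 15.3
eef_pos: [0.5198, 0.2286, 0.0183]
tool_rot: [-0.0, 0.986, -0.167, 0.0]
contact_force: [0.5, 0.4, -0.5]
gripper_width: 0.001
grasp_force: 0.0
```

```bash
python3 - <<'E'
from station import bot
import cv2,pickle,numpy as np
from h import *
d={n:bot.read_camera(n) for n in("top","side","wrist")}
pickle.dump(d,open("c4.pkl","wb"))
a=d["wrist"]["img"]; b=cv2.resize(d["side"]["img"][270:420,220:420],(640,480))
cv2.imwrite("pics/m4.png",cv2.resize(np.hstack([a,b]),(800,300))[:,:,::-1])
o=bot.get_obs();p=o["eef_pos"][:2]-[.552,.217];y=np.radians(-19.2)
print("stage tcp",p@[np.cos(y),np.sin(y)],p@[-np.sin(y),np.cos(y)],o["contact_force"],o["q"].round(2))
E
```

```text
stage tcp -0.035011810951261234 0.0004712863138345255 [-0.22983995 -0.11788197  0.12732238] [-0.35  0.6  -0.23  1.95  0.22  0.62 -2.62]
```

View pics/m4.png

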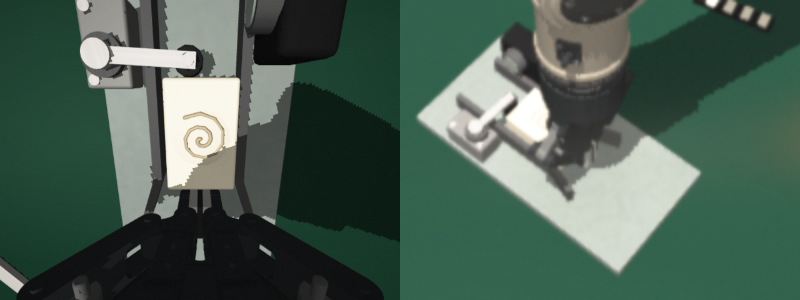

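The cast is in the channel with its top corners at about (164,77), (239,77), (235,190) and (166,187). The roller at (190,60) is about to be met. I'll measure the cast and the arm angle.

```bash
cat > m.py <<'E'
from h import *
def stg(p):
    y=np.radians(-19.2);p=np.asarray(p)[:2]-[.552,.217];return (np.array([p@[np.cos(y),np.sin(y)],p@[-np.sin(y),np.cos(y)]])*1000).round(1)
E
python3 - <<'E'
import pickle;from m import *
w=pickle.load(open("c4.pkl","rb"))["wrist"]
g=cv2.cvtColor(w["img"],cv2.COLOR_RGB2GRAY)
for p in((164,77),(239,77),(235,189),(166,187)):
    s=cv2.cornerSubPix(g,np.array([[[p[0]*1.6,p[1]*1.6]]],np.float32),(5,5),(-1,-1),(3,50,.01))[0,0].astype(float)
    print(s.round(1),stg(onz(w,s,.038)))
for n,p,z in(("roller top",(189,58),.043),("pivot",(95,53),.045),("wall end L",(152,183),.03)): print(n,stg(onz(w,np.array(p)*1.6,z)))
E
```

```text
[259.4 125.9] [47.8 21.4]
[382.5 125.1] [ 48.1 -20.9]
[376.  302.4] [-20.  -22.2]
[267.9 299.4] [-18.7  21.5]
roller top [57.8  6.1]
pivot [59.9 53.1]
wall end L [-19.8  33.4]
```

>>> servo_tool:
  motion:
    - [[0.002,0,0,0,0,0,0],[0.004,0,0,0,0,0,0],[0.006,0,0,0,0,0,0],[0.008,0,0,0,0,0,0],[0.01,0,0,0,0,0,0],[0.012,0,0,0,0,0,0],[0.0135,0,0,0,0,0,0],[0.015,0,0,0,0,0,0],[0.016,0,0,0,0,0,0],[0.017,0,0,0,0,0,0],[0.018,0,0,0,0,0,0],[0.019,0,0,0,0,0,0],[0.02,0,0,0,0,0,0],[0.02,0,0,0,0,0,0]]

```text
t: 16.62
eef_pos: [0.538, 0.2224, 0.0183]
tool_rot: [-0.0, 0.986, -0.167, 0.0]
contact_force: [-1.7, 0.8, 1.4]
gripper_width: -0.001
grasp_force: 0.8
```

```bash
python3 - <<'E'
from station import bot
import pickle;from m import *
w=bot.read_camera("wrist");pickle.dump(w,open("c5.pkl","wb"))
cv2.imwrite("pics/m5.png",w["img"][:,:,::-1]);print(stg(bot.get_obs()["eef_pos"]))
E
```

```text
[-15.    0.5]
```

View pics/m5.png

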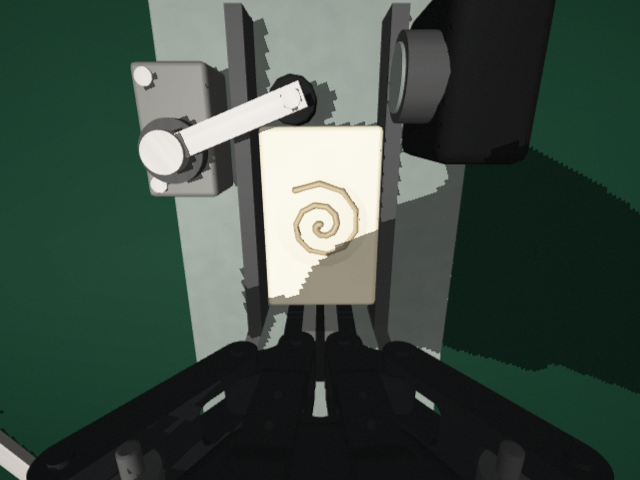

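The roller arm has swung forward: its pivot is at (163,152) and its tip at (292,97). The leading edge of the cast is at row 126.

```bash
python3 - <<'E'
import pickle;from m import *
w=pickle.load(open("c5.pkl","rb"));a=stg(onz(w,(163,152),.047));b=stg(onz(w,(292,97),.045));d=b-a
print(a,b,np.linalg.norm(d),"angle",np.arctan2(d[0],-d[1])+.245)
for p in((260,128),(383,126),(375,304),(268,304)): print(stg(onz(w,p,.038)))
E
```

```text
[59.5 51.7] [76.2  9.4] 45.4772470582818 angle 0.6210147780813834
[67.  21.2]
[ 67.6 -21.1]
[ -0.9 -21.8]
[-0.9 21.6]
```

>>> servo_tool:
  motion:
    - [[0.001,0,0,0,0,0,0],[0.002,0,0,0,0,0,0],[0.003,0,0,0,0,0,0],[0.003,0,0,0,0,0,0],[0,0,0,0,0,0,0],[-0.006,0,0,0,0,0,0],[-0.015,0,0,0,0,0,0],[-0.025,0,-0.01,0,0,0,0],[-0.035,0,-0.03,0,0,0,0],[-0.035,0,-0.06,0,0,0,0],[-0.035,0,-0.09,0,0,0,0],[-0.035,0,-0.12,0,0,0,0],[-0.035,0,-0.12,0,0,0,0],[-0.035,0,-0.12,0,0,0,0]]

```text
t: 17.83
eef_pos: [0.505, 0.2351, 0.1408]
tool_rot: [-0.001, 0.986, -0.166, 0.002]
contact_force: [-0.2, 0.0, -0.4]
gripper_width: -0.001
grasp_force: 0.0
```

```bash
python3 - <<'E'
from station import bot
import pickle;from m import *
w=bot.read_camera("wrist");pickle.dump(w,open("c6.pkl","wb"))
cv2.imwrite("pics/m6.png",w["img"][:,:,::-1]);print(stg(bot.get_obs()["eef_pos"]))
E
```

```text
[-51.    0.6]
```

View pics/m6.png

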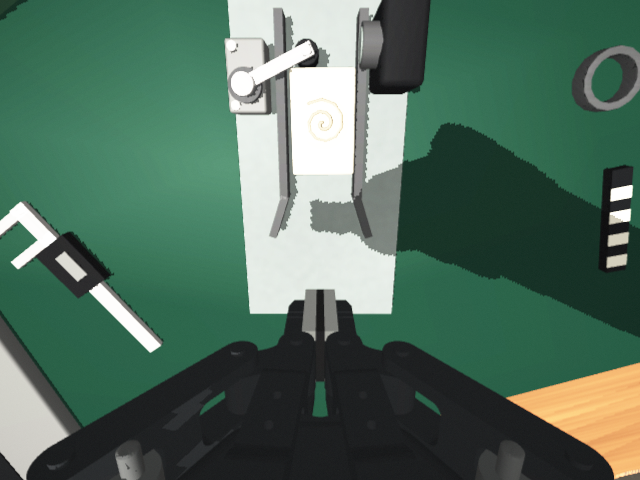

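The cast rests straight in the channel, the roller arm stays swung with its pivot at (242,84) and tip at (308,46), and the gripper is clear. I'll check the angle and hand in if it is in range.

```bash
python3 - <<'E'
from station import bot
import pickle;from m import *
w=pickle.load(open("c6.pkl","rb"));d=stg(onz(w,(308,46),.045))-stg(onz(w,(242,84),.047))
a=np.arctan2(d[0],-d[1])+.245;print(np.linalg.norm(d),a)
if .55<a<.85: print(bot.hand_in())
E
```

```text
47.76777156200612 0.7236277617681759
the job is handed in; nothing more can be done
None
```

The job is handed in: the paddle is fully down, and the cast was laid on the open end, released, and pushed into the channel, where it holds the roller arm at about 0.72 rad (measured from the wrist camera; good is 0.6 to 0.8) with the gripper clear, at about 18 s.

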